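Gauge the rail bars into the hopper and latch its gate

TASK

Sort all the loose square aluminium bars with the gauge slot in the hopper's top plate: bars that fit are dropped through the slot into the hopper, and bars too thick for it are laid in the grey reject tray. When every bar is sorted, push the hopper's sliding gate shut over the slot until the spring catch clicks in behind it. Leave the other things on the bench where they are.

Things in the scene. Friction and masses are not known exactly. Their poses are not given: they have to be found in the camera images.
- hopper: clear-sided hopper fixed to the bench, spans x -135 to 55, y -58 to 58 mm, top plate 170 mm up. Origin at bench height below the slot's middle; x is the way the gate slides shut (roughly away from the robot), y along the slot, z up. Rails 8 mm high run along the plate at |y| 52 to 58. The catch bracket stands at x -8 to 27, y 58 to 88 mm, up to 240 mm. Dropped bars slide inside towards -x
- slot (a point): middle of the gauge slot, at the upper face of the top plate (170 mm up), axes as the hopper's. The slot is 34 mm wide in x and 96 mm long in y, square-edged, the plate 8 mm thick, open into the hopper: a 30 mm bar lying along y drops through when let go, a 37 mm bar stays on top
- gate (a joint): gate travel, m: 0 wide open, 0.080 fully home over the slot at its stop; starts at 0 to 0.012. A 70 x 100 x 5 mm steel plate lying on the top plate; front edge 45 mm short of the slot's middle at 0. Drags with 5 N friction and stays where left; from about 0.055 its side pin lifts the spring catch (4 to 9 N more). Past 0.0765 the catch drops behind the pin and holds it shut
- gate_tab (a point): middle of the face to push on: the -x face of the upright black tab on the gate's rear edge (axes as the hopper's; moves with the gate). The tab is 60 mm wide in y, 10 mm thick in x, from 175 to 210 mm above the bench
- catch (a joint): lift of the spring catch, m: 0 = down (at rest, or clicked in behind the gate's pin), up to about 0.006 while the pin passes under its ramp
- catch_knob (a point): top of the small black knob on the catch, 233 mm above the bench; it rises and drops with the catch
- reject_tray: grey open reject tray fixed to the bench, 130 (x) x 190 (y) x 35 mm high, walls and floor 5 mm; origin under its centre. It is to the left or right of the hopper, near the robot; a closed black lens case of like size and 45 mm high stands on the other side
- bar1: a plain square aluminium bar, 90 mm long with a dark dot in each end; origin at its centre, x along its length. Its thickness (both ways) is either 30 mm or 37 mm: the names do not tell which, so feel or measure it. It starts lying flat on the bench; it may be absent
- bar2: a plain square aluminium bar, 90 mm long with a dark dot in each end; origin at its centre, x along its length. Its thickness (both ways) is either 30 mm or 37 mm: the names do not tell which, so feel or measure it. It starts lying flat on the bench; it may be absent
- bar3: a plain square aluminium bar, 90 mm long with a dark dot in each end; origin at its centre, x along its length. Its thickness (both ways) is either 30 mm or 37 mm: the names do not tell which, so feel or measure it. It starts lying flat on the bench; it may be absent
- bar4: a plain square aluminium bar, 90 mm long with a dark dot in each end; origin at its centre, x along its length. Its thickness (both ways) is either 30 mm or 37 mm: the names do not tell which, so feel or measure it. It starts lying flat on the bench; it may be absent
- bar5: a plain square aluminium bar, 90 mm long with a dark dot in each end; origin at its centre, x along its length. Its thickness (both ways) is either 30 mm or 37 mm: the names do not tell which, so feel or measure it. It starts lying flat on the bench; it may be absent
- bar6: a plain square aluminium bar, 90 mm long with a dark dot in each end; origin at its centre, x along its length. Its thickness (both ways) is either 30 mm or 37 mm: the names do not tell which, so feel or measure it. It starts lying flat on the bench; it may be absent
- bar7: a plain square aluminium bar, 90 mm long with a dark dot in each end; origin at its centre, x along its length. Its thickness (both ways) is either 30 mm or 37 mm: the names do not tell which, so feel or measure it. It starts lying flat on the bench; it may be absent
- objective: steel microscope objective, 38 mm across, 55 mm tall, origin under its centre; leave alone
- oil_jar: amber jar, 48 mm across, 60 mm tall, origin under its centre; leave alone
- post_stand: steel post on a 60 mm round foot, 75 mm tall, origin under its centre; leave alone
- petri_dish: white dish, 90 mm across, 16 mm tall, origin under its centre; leave alone
- weight_block: brass block 50 x 70 x 30 mm, origin under its centre; leave alone
- driver: screwdriver lying at the far side; leave alone
- lens_case: closed black lens case fixed to the bench, 120 x 180 x 45 mm, origin under its centre, on the side that the reject tray is not; leave alone

How it is judged (in metres and radians):
On the way, in this order (a step that is already met when the one before it is completed fails the run):
1. every bar that fits is in the hopper and every bar too thick is in the reject tray, the gate not yet shut (x of bar1 in the frame of hopper between -0.135 and 0.055 m and y of bar1 in the frame of hopper between -0.058 and 0.058 m and z of bar1 in the frame of hopper between 0 and 0.15 m and x of bar2 in the frame of hopper between -0.135 and 0.055 m and y of bar2 in the frame of hopper between -0.058 and 0.058 m and z of bar2 in the frame of hopper between 0 and 0.15 m and x of bar3 in the frame of hopper between -0.135 and 0.055 m and y of bar3 in the frame of hopper between -0.058 and 0.058 m and z of bar3 in the frame of hopper between 0 and 0.15 m and x of bar4 in the frame of hopper between -0.135 and 0.055 m and y of bar4 in the frame of hopper between -0.058 and 0.058 m and z of bar4 in the frame of hopper between 0 and 0.15 m and x of bar5 in the frame of hopper between -0.135 and 0.055 m and y of bar5 in the frame of hopper between -0.058 and 0.058 m and z of bar5 in the frame of hopper between 0 and 0.15 m and x of bar6 in the frame of reject_tray between -0.065 and 0.065 m and y of bar6 in the frame of reject_tray between -0.095 and 0.095 m and z of bar6 in the frame of reject_tray between 0 and 0.065 m and x of bar7 in the frame of reject_tray between -0.065 and 0.065 m and y of bar7 in the frame of reject_tray between -0.095 and 0.095 m and z of bar7 in the frame of reject_tray between 0 and 0.065 m and value of joint gate below 0.05 m), for 0.2 s.
2. the gate is pushed home and the catch has clicked in behind it (value of joint gate above 0.074 m and value of joint catch below 0.002 m), for 0.2 s.
At the end, for the whole second after the job is handed in: all 30 mm bars lie inside the hopper (centre below 150 mm), all 37 mm bars lie in the reject tray (centre within its outline, below 65 mm), at rest; the gate stands beyond 74 mm of its 80 mm travel with the catch down (lift under 2 mm) (all of step 2 and x of bar1 in the frame of hopper between -0.135 and 0.055 m and y of bar1 in the frame of hopper between -0.058 and 0.058 m and z of bar1 in the frame of hopper between 0 and 0.15 m and x of bar2 in the frame of hopper between -0.135 and 0.055 m and y of bar2 in the frame of hopper between -0.058 and 0.058 m and z of bar2 in the frame of hopper between 0 and 0.15 m and x of bar3 in the frame of hopper between -0.135 and 0.055 m and y of bar3 in the frame of hopper between -0.058 and 0.058 m and z of bar3 in the frame of hopper between 0 and 0.15 m and x of bar4 in the frame of hopper between -0.135 and 0.055 m and y of bar4 in the frame of hopper between -0.058 and 0.058 m and z of bar4 in the frame of hopper between 0 and 0.15 m and x of bar5 in the frame of hopper between -0.135 and 0.055 m and y of bar5 in the frame of hopper between -0.058 and 0.058 m and z of bar5 in the frame of hopper between 0 and 0.15 m and x of bar6 in the frame of reject_tray between -0.065 and 0.065 m and y of bar6 in the frame of reject_tray between -0.095 and 0.095 m and z of bar6 in the frame of reject_tray between 0 and 0.065 m and x of bar7 in the frame of reject_tray between -0.065 and 0.065 m and y of bar7 in the frame of reject_tray between -0.095 and 0.095 m and z of bar7 in the frame of reject_tray between 0 and 0.065 m and linear speed of each of bar1, bar2, bar3, bar4, bar5, bar6, bar7 below 0.03 m/s); the robot touches nothing.
It fails at once if one of the other loose things on the bench is moved more than 60 mm (distance of any of objective, oil_jar, post_stand, petri_dish, weight_block, driver from where it was at the start of the episode above 0.06 m).
Of bar1, bar2, bar3, bar4, bar5, bar6, bar7 only 5 to 7 are there at a start; the rules pass over those that are not, and their reading is None.
At some moment in a run one of bar1, bar2, bar3, bar4, bar5, bar6, bar7 may be knocked a few centimetres aside while the robot is not near it.
Once in a run the grip may slacken for a moment while it holds something.
It also fails if it takes over 210 s, if anything falls off the work surface, if the arm or the gripper's body presses on something with over 40 N, if the wrist force passes 120 N, or if a joint passes its speed limit or range.

ROBOT

A 6-joint arm with a two-finger parallel gripper is mounted at the origin on the work surface. World frame = base frame: x ahead of the robot, y to its left, z up, the work surface at z = 0. Lengths are in mm, angles in rad, forces in N, time in s.
With the tool pointing down it reaches from about 275 to 825 mm from the base axis. Payload 5.2 kg.
Tool frame: the origin (TCP) lies at the very end of the fingers, on their centre line; the grasp point (between the pads) lies 19 mm behind it; z points along the fingers, y is the line along which they close (so a half turn about z gives the same grasp; the last joint's range is limited). The gripper opens to 93 mm and grips with 3 to 60 N. Pads are 15 mm wide; open, the fingers measure 128 mm over their backs; the gripper's body (75 mm by 188 mm) begins 65 mm behind the grasp point.
Start: joints at [-1.347, 0.259, 1.535, -0, 1.348, -0.203], TCP at [227.699, -500.658, 218.653] pointing down, gripper open.
Joint ranges: [-3.14, 3.14], [-0.91, 2.08], [0.19, 2.58], [-1.22, 4.36], [0.22, 2.71], [-3.12, 3.12]. Speed limits (rad/s): [2.57, 2.57, 3.14, 3.14, 3.14, 3.14].

INTERFACE

Orientations are given as [roll, pitch, yaw] about the fixed x, y, z axes, in that order (R = Rz(yaw) Ry(pitch) Rx(roll)).
In Python, from bench import robot, imaging, probe_bus, ticket gives the robot as it stands (robot), with the cameras (imaging), the readings (probe_bus) and the job (ticket). Calls block until the motion is done:
- robot.move_ptp(position, orientation): joint-space move of the TCP to a pose.
- robot.move_linear(position, ori=None, speed=150, f_stop=None): straight line of the TCP; ori=None keeps the orientation; speed is the mean speed in mm/s. With f_stop (N) it stops when the force on the tool has changed by that much, and returns True; else False.
- robot.move_j(angles): joint-space move.
- robot.move_gripper(opening): opening from 0.0 (shut) to 1.0 (fully open); the grip force is fixed at half the most; returns when the fingers have stopped.
- robot.sleep(seconds).
- robot.inverse_kinematics(position, orientation): joint angles nearest the present ones, or None.
- imaging.get_image(name): name is "side" or "top" or "wrist"; returns a dict with "img" (480x640x3 uint8, blue, green, red), "fovy" (degrees; the focal length in pixels is half the picture's height over the tangent of half this angle, whatever the lens; pixels are square), "cx", "cy" (the principal point, pixels), "eye" and "orientation" of the camera in the world. Camera axes: x right, y down, z forward; pixel columns grow to the right and rows downward; lengths in mm; the calibration is good to about 2 mm. A picture is of the moment at which its call begins. There is no depth.
A pose or a line that the arm cannot do raises robot.MotionError and nothing moves.
- ticket.hand_in(): hands the job in; it is judged then, once.
Readings, each from a call of its own:
- probe_bus.current_t(): time.
- probe_bus.current_qpos(): joint angles.
- probe_bus.current_joint_vel(): joint speeds.
- probe_bus.current_joint_efforts(): joint torques, N m.
- probe_bus.current_tcp_pos(): TCP position.
- probe_bus.current_eef_rot(): TCP orientation.
- probe_bus.current_contact_force(): force on the tool from outside, world axes, zero at the start.
- probe_bus.current_ft_torque(): the same for the moment, N m.
- probe_bus.current_gripper_width(): opening from 0.0 (shut) to 1.0 (fully open).
- probe_bus.current_finger_force(): force on a finger pad.
Only numpy, scipy, OpenCV 4.12 (cv2) and the standard library are available. Lean on these libraries where they do the work, as an engineer would, in place of code of your own. Each camera call takes 0.05 s, during which the arm holds its last target. There are 200 camera calls.

## Working session

There is one attempt and no reset: what is moved stays moved. The work goes in short steps, each a Python script; the robot and the scene stay as the last script left them, time stands still between calls to the robot, and variables do not carry over. Pictures are saved under pics/ and viewed, at most 17 in all, crops included, and the job is handed in when it is done.

```bash
mkdir -p pics; ls
python3 - <<'E'
from bench import robot, imaging, probe_bus, ticket
import cv2
for n in ("top","side"):
    d=imaging.get_image(n); cv2.imwrite(f"pics/{n}0.png",d["img"])
    print(n,d["fovy"],d["cx"],d["cy"],d["eye"],d["orientation"])
print(probe_bus.current_t(),probe_bus.current_eef_rot())
E
```

```text
bench.py
pics
top 50.313456573412026 315.5790185359107 236.59307434130633 [ 413.68777102   13.53359809 1269.45404805] [-3.01554296 -0.00651554 -1.57682449]
side 45.49854164832514 315.77427809084145 238.7403315470998 [ 538.2806675   922.28630748 1096.34575219] [-2.35323216  0.0120387  -3.11918156]
0.1 [-3.14000113e+00 -3.20128656e-04  4.26796392e-01]
```

View pics/top0.png

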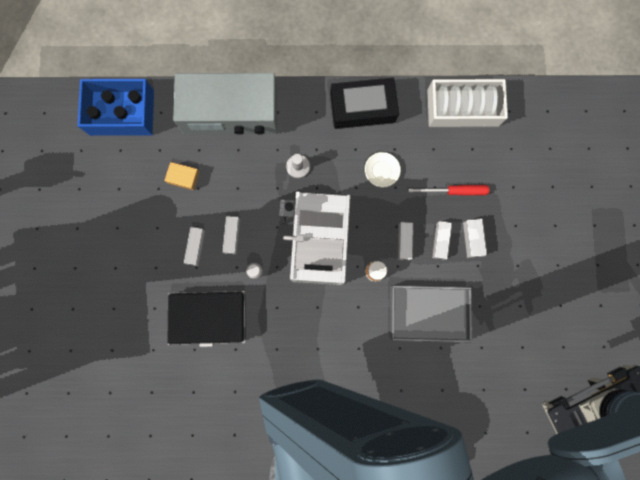

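View pics/side0.png

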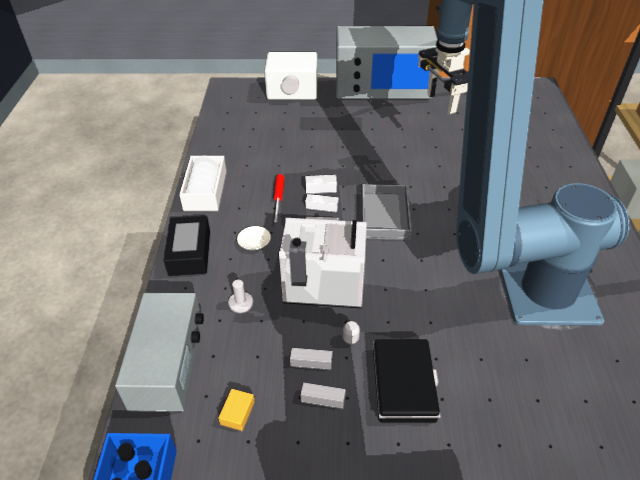

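The top view shows five bars, at px (193,245), (231,235), (405,240), (443,240) and (474,238). The hopper is around (321,238) with its slot near (321,218), and the tray is at (431,313). The side view confirms the same layout. I'll enlarge the middle of the top view.

```bash
cat > h.py <<'E'
from bench import robot, imaging, probe_bus, ticket
import numpy as np, cv2
from scipy.spatial.transform import Rotation as R
def px2w(d,uv,z):
    f=240/np.tan(np.radians(d["fovy"])/2); uv=np.atleast_2d(uv).astype(float)
    r=np.c_[(uv[:,0]-d["cx"])/f,(uv[:,1]-d["cy"])/f,np.ones(len(uv))]
    r=r@R.from_euler("xyz",d["orientation"]).as_matrix().T
    e=np.array(d["eye"]); return (e+r*((z-e[2])/r[:,2])[:,None])[:,:2]
def w2px(d,p):
    f=240/np.tan(np.radians(d["fovy"])/2)
    c=(np.atleast_2d(p)-d["eye"])@R.from_euler("xyz",d["orientation"]).as_matrix()
    return c[:,:2]/c[:,2:]*f+[d["cx"],d["cy"]]
E
python3 - <<'E'
import cv2
i=cv2.imread("pics/top0.png")
cv2.imwrite("pics/c1.png",cv2.resize(i[180:300,270:400],None,fx=5,fy=5,interpolation=cv2.INTER_CUBIC)[:600])
E
```

```text
(no output)
```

View pics/c1.png

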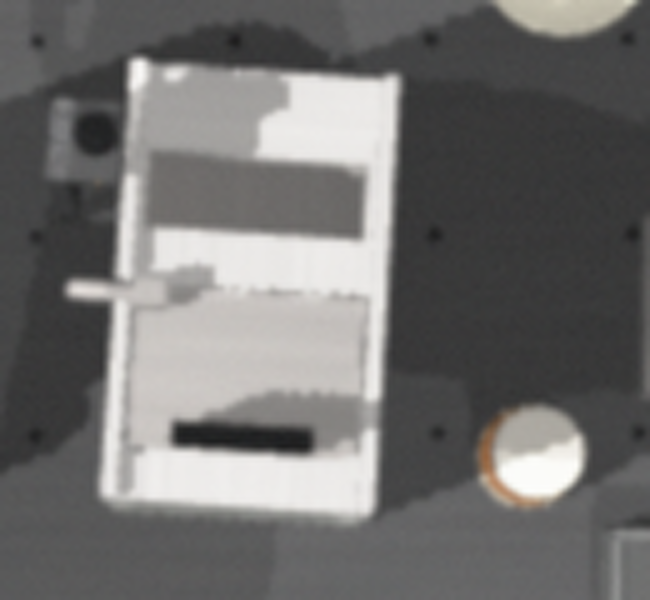

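The crop shows the slot corners at (150,152), (368,165), (365,240) and (148,228). The gate's front edge is near y=292 and the tab near (243,436), with the catch bracket at the upper left. I'll compute positions, then look from above with the wrist camera.

Run:
```python
from h import *
d=imaging.get_image("top")
T=lambda a:np.array(a)/5+[270,180]
s=px2w(d,T([[150,152],[368,165],[365,240],[148,228]]),170); print(s.round(0),s.mean(0))
o=px2w(d,T([[130,60],[400,75],[372,515],[100,498]]),178); print(o.round(0),[np.linalg.norm(o[i]-o[i-1]).round(0) for i in range(4)],o.mean(0))
x=(o[0]-o[3]+o[1]-o[2]); yaw=np.arctan2(x[1],x[0]); print("yaw",yaw)
print("slot from outer",o.mean(0)+40*np.array([np.cos(yaw),np.sin(yaw)]))
print("tray",px2w(d,[[391,286],[471,286],[391,341],[471,341]],35))
b=[193,245],[231,235],[405,240],[443,240],[474,238]
print(px2w(d,b,30))
c=s.mean(0)
for rz in (yaw,yaw+np.pi,yaw+np.pi/2,yaw-np.pi/2):
    q=robot.inverse_kinematics([c[0],c[1],420],[np.pi,0,rz]); print(rz,None if q is None else np.round(q,2))
robot.move_ptp([c[0]-40,c[1],420],[np.pi,0,yaw-np.pi/2])
w=imaging.get_image("wrist"); cv2.imwrite("pics/w1.png",w["img"]); print(w["eye"],w["orientation"],w["fovy"])
import pickle; pickle.dump(w,open("w1.pkl","wb"))
```

```text
[[611.  39.]
 [605. -56.]
 [571. -54.]
 [577.  40.]] [591.0121961   -7.70551086]
[[650.  48.]
 [643. -70.]
 [452. -55.]
 [460.  61.]] [np.float64(191.0), np.float64(118.0), np.float64(191.0), np.float64(116.0)] [551.19465707  -4.20586887]
yaw -0.07260563884731075
slot from outer [591.0892718   -7.10754345]
tray [[ 449.21392685 -176.33244798]
 [ 448.08774688 -369.34099154]
 [ 319.11086672 -173.13150053]
 [ 317.86904232 -363.56589511]]
[[ 551.61634071  303.2341289 ]
 [ 575.70338676  211.13035197]
 [ 561.16886538 -214.12878988]
 [ 560.6804744  -307.21496312]
 [ 565.21359137 -383.44348724]]
-0.07260563884731075 [-0.2   0.29  1.01 -0.    1.84  1.44]
3.0689870147424823 [-0.2   0.29  1.01  0.    1.84 -1.7 ]
1.4981906879475857 [-0.2   0.29  1.01  0.    1.84 -0.13]
-1.6434019656422074 [-0.2   0.29  1.01 -0.    1.84  3.01]
[546.9414879  -88.55936644 585.10613325] [ 2.84826927e+00 -1.76891679e-04  3.06967025e+00] 62.52464526543035
```

View pics/w1.png

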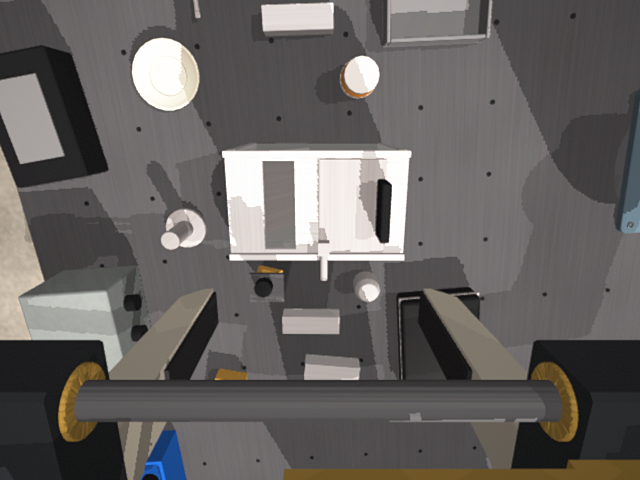

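The wrist picture shows the slot at px (263–295, 161–249), the gate's front edge at x=318 and the tab at x≈380–390. I'll fit the slot with subpixel accuracy and locate the bars in the top view by fitting rectangles.

Run:
```python
from h import *
import pickle
w=pickle.load(open("w1.pkl","rb")); g=cv2.cvtColor(w["img"],cv2.COLOR_BGR2GRAY)
m=np.zeros_like(g); m[154:254,250:310]=(g[154:254,250:310]<170)*255
n,l,st,ce=cv2.connectedComponentsWithStats(m); k=1+np.argmax(st[1:,4]); print(st[1:])
pts=np.argwhere(l==k)[:,::-1]
W=px2w(w,pts,170); r=cv2.minAreaRect(W.astype(np.float32)); print("slot rect",r, "centroid",W.mean(0))
# bars: top view, all pixels brighter/shape test
d=imaging.get_image("top"); hsv=cv2.cvtColor(d["img"],cv2.COLOR_BGR2HSV)
cv2.imwrite("pics/top1.png",d["img"])
vis=d["img"][195:290,160:510]
cv2.imwrite("pics/c2.png",cv2.resize(np.hstack([d["img"][205:285,170:255],d["img"][205:285,390:500]]),None,fx=4,fy=4,interpolation=cv2.INTER_CUBIC))
```

```text
[[ 263  161   33   88 2688]
 [ 308  245    1    1    1]
 [ 250  252   60    2   62]]
slot rect ((594.31494140625, -7.908351898193359), (94.16719818115234, 33.10121536254883), 85.83787536621094) centroid [594.07954939  -9.15667044]
```

View pics/c2.png

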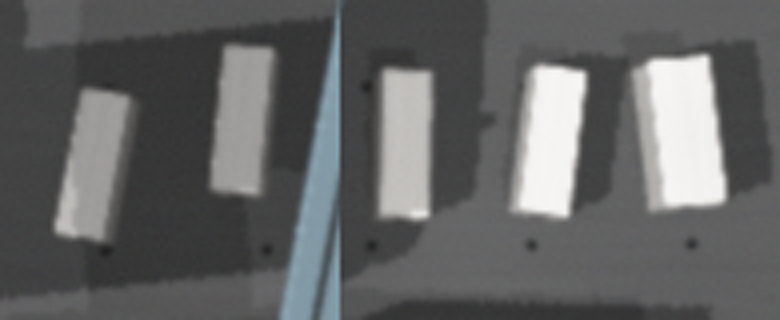

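The left bars have corners A (82,89)–(105,242) and B (225,44)–(262,196). The right bars have corners C (383,67)–(429,218), D (535,64)–(570,217) and E (646,59)–(726,205), and E is clearly wider. Next I'll take the slot view from the opposite yaw to cancel wrist-camera bias.

Run:
```python
from h import *
d=imaging.get_image("top")
B=dict(A=[(82,89),(131,95),(105,242),(55,233)],B=[(225,44),(274,47),(262,196),(211,191)],C=[(383,67),(433,69),(429,218),(378,216)],D=[(535,64),(586,71),(570,217),(517,212)],E=[(646,59),(708,55),(726,205),(656,210)])
for k,c in B.items():
    c=np.array(c,float); p=c/4+[170 if k in"AB" else 390-85,205]
    w=px2w(d,p,37 if k=="E" else 30); v=w[0]+w[1]-w[2]-w[3]
    print(k,w.mean(0).round(1),"ang",np.arctan2(v[1],v[0]).round(3),"L",np.linalg.norm(v/2).round(1),"W",np.linalg.norm(w[0]-w[1]+w[3]-w[2]).round(1)/2)
yaw=-.0726
robot.move_ptp([553,-5,420],[np.pi,0,yaw+np.pi/2])
w=imaging.get_image("wrist"); cv2.imwrite("pics/w2.png",w["img"]); print(w["eye"])
c=w2px(w,[[594,-8.5,170]])[0]; print("slot px",c)
g=cv2.cvtColor(w["img"],cv2.COLOR_BGR2GRAY); x,y=c.astype(int)
m=np.zeros_like(g); s=np.s_[y-49:y+50,x-28:x+28]; m[s]=(g[s]<170)*255
n,l,st,ce=cv2.connectedComponentsWithStats(m); print(st[1:]); k=1+np.argmax(st[1:,4])
W=px2w(w,np.argwhere(l==k)[:,::-1],170); print(cv2.minAreaRect(W.astype(np.float32)),W.mean(0))
```

```text
A [548.9 302.4] ang -0.156 L 90.1 W 30.55
B [576.2 211.7] ang -0.072 L 91.4 W 30.65
C [ 559.8 -217.6] ang -0.058 L 91.9 W 30.9
D [ 560.3 -307.2] ang -0.151 L 91.5 W 31.95
E [ 564.4 -386.1] ang 0.047 L 92.5 W 40.45
[560.70874679  76.38011957 585.36234902]
slot px [354.55613029 203.31127191]
[[ 340  157   33   74 2186]
 [ 326  161    2    2    2]
 [ 340  244    1    1    1]]
((595.64892578125, 0.9104881286621094), (78.3140869140625, 33.27056884765625), 86.8171157836914) [595.63475744   4.14039086]
```

View pics/w2.png

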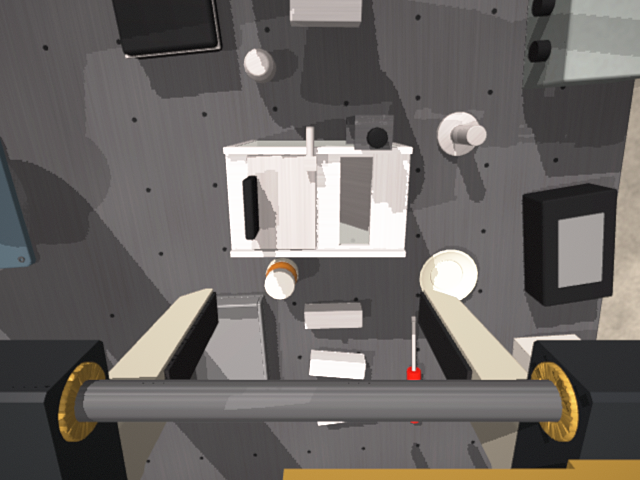

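Seen here, the slot spans cols 340–372 and rows 157–244. Averaging the two views puts it at about (595, -7), yaw -0.073. They differ by only about 1 mm, so the wrist camera is trustworthy and the top camera is biased by about -4 mm in x. I'll look at each bar with the wrist camera before grasping it, starting with B.

```bash
cat >> h.py <<'E'
SLOT=np.array([595,-7.]); YAW=-.073; ZT=290; pi=np.pi
def look(xy,ang,zt=30,save=None):
    u=np.array([np.cos(ang),np.sin(ang)])
    robot.move_ptp([*(np.array(xy)-84*u),240],[pi,0,ang])
    w=imaging.get_image("wrist"); g=cv2.cvtColor(w["img"],cv2.COLOR_BGR2GRAY)
    if save: cv2.imwrite(save,w["img"])
    best=None; c=w2px(w,[[*xy,zt]])[0]
    x,y=c.astype(int); s=np.s_[max(y-75,0):y+75,max(x-75,0):x+75]
    t,_=cv2.threshold(g[s],0,255,cv2.THRESH_OTSU)
    m=np.zeros_like(g); m[s]=(g[s]>t)*255
    m=cv2.morphologyEx(m,cv2.MORPH_OPEN,np.ones((3,3)))
    n,l,st,ce=cv2.connectedComponentsWithStats(m)
    k=1+np.argmin([np.hypot(*(ce[i]-c)) if st[i,4]>800 else 1e9 for i in range(1,n)])
    W=px2w(w,np.argwhere(l==k)[:,::-1],zt).astype(np.float32)
    r=cv2.minAreaRect(W); p=cv2.boxPoints(r); e=p[1]-p[0] if np.linalg.norm(p[1]-p[0])>np.linalg.norm(p[2]-p[1]) else p[2]-p[1]
    a=np.arctan2(e[1],e[0]); a=(a+pi/2)%pi-pi/2
    print("look",np.round(r[0],1),np.round(r[1],1),"ang",round(a,3)); return np.array(r[0]),a,sorted(r[1])
def pick(xy,a,z=13):
    robot.move_gripper(.68)
    robot.move_ptp([*xy,80],[pi,0,a])
    robot.move_linear([*xy,z],speed=120,f_stop=15)
    robot.move_gripper(0.0)
    w=probe_bus.current_gripper_width()*93
    robot.move_linear([*xy,ZT],speed=250)
    w2=probe_bus.current_gripper_width()*93; print("width",round(w,1),round(w2,1),"t",probe_bus.current_t()); return w2
def toslot():
    o=[pi,0,YAW+pi/2]
    robot.move_ptp([*SLOT,ZT],o); robot.move_linear([*SLOT,200],speed=150)
    hit=robot.move_linear([*SLOT,178],speed=50,f_stop=8)
    print("hit",hit,"z",probe_bus.current_tcp_pos()[2].round(1),"w",round(probe_bus.current_gripper_width()*93,1),"F",probe_bus.current_contact_force().round(1)); return hit
def release():
    robot.move_gripper(.68); p=probe_bus.current_tcp_pos(); robot.move_linear([p[0],p[1],ZT],speed=250); print("t",probe_bus.current_t())
E
python3 - <<'E'
from h import *
robot.move_gripper(.68)
xy,a,s=look([579,212],-.072,save="pics/b1.png")
if s[0]<45 and 85<s[1]<97:
    w=pick(xy,a)
    if abs(w-30)<2: toslot(); cv2.imwrite("pics/s1.png",imaging.get_image("wrist")["img"])
E
```

```text
look [580.2 212.5] [29.2 89.5] ang -0.083
width 29.8 29.6 t 11.7417
hit True z 182.0 w 29.8 F [-0.2  0.7  1.7]
```

View pics/s1.png

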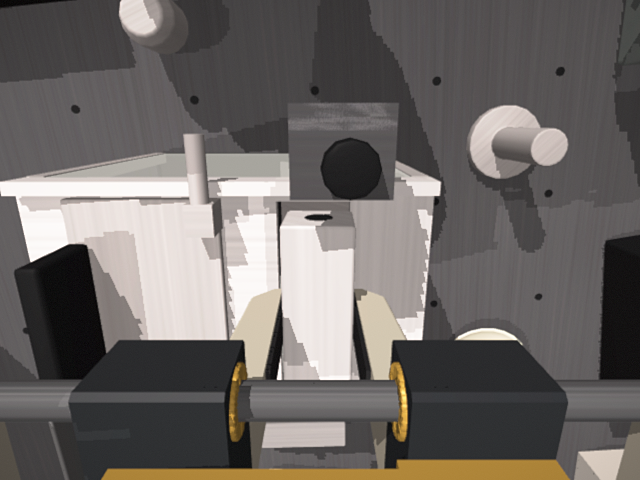

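The picture shows the bar held squarely over the slot, with its far end at (318,215) and the slot's left edge just visible at x≈280. It touched the plate at z 182, so it is nearly in. I'll try small offsets.

```bash
cat >> h.py <<'E'
def search(offs=[(0,0),(-1.5,0),(1.5,0),(0,2),(0,-2),(-1.5,2),(-1.5,-2),(1.5,2),(1.5,-2),(-3,0),(3,0),(-3,2),(-3,-2),(3,2),(3,-2)],z=178):
    c,s=np.cos(YAW),np.sin(YAW)
    for dx,dy in offs:
        p=SLOT+[c*dx-s*dy,s*dx+c*dy]
        robot.move_linear([*probe_bus.current_tcp_pos()[:2],185],speed=60); robot.move_linear([*p,185],speed=60)
        hit=robot.move_linear([*p,z],speed=40,f_stop=8); zz=probe_bus.current_tcp_pos()[2]; print((dx,dy),hit,zz.round(2),probe_bus.current_contact_force().round(1))
        if not hit: return p
E
python3 - <<'E'
from h import *
print(search(),probe_bus.current_t())
E
```

```text
(0, 0) True 181.21 [-1.5  0.6  3.1]
(-1.5, 0) True 180.51 [-0.7  0.2  3.9]
(1.5, 0) True 180.24 [-0.  -0.2  2.8]
(0, 2) True 179.57 [-0.4 -0.5  2.2]
(0, -2) True 179.19 [-0.4  0.4  3.7]
(-1.5, 2) True 178.74 [-0.4  0.4  3.7]
(-1.5, -2) True 178.54 [-0.  -0.2  3.7]
(1.5, 2) True 178.75 [-1.2  0.6  3.8]
(1.5, -2) True 178.76 [ 0.2 -0.3  4.4]
(-3, 0) True 178.01 [-0.8  0.1  3.6]
(3, 0) True 178.77 [-0.   0.6  2.9]
(-3, 2) True 177.75 [-1.  -0.7  5.6]
(-3, -2) True 177.76 [-0.2 -0.6  4.5]
(3, 2) True 178.6 [-0.3 -0.1  4.4]
(3, -2) True 178.64 [-0.4 -0.1  3.4]
None 25.9917
```

The bar is being pushed up in the grip on each try, so either the offset is larger than my grid or the bar isn't square to the slot. I'll look again with the slot outline projected onto the image.

Run:
```python
from h import *
robot.move_linear([*SLOT,200],speed=100)
d=imaging.get_image("side"); w=imaging.get_image("wrist"); print(probe_bus.current_tcp_pos(),probe_bus.current_eef_rot(),probe_bus.current_gripper_width()*93)
c,s=np.cos(YAW),np.sin(YAW); M=np.array([[c,-s],[s,c]])
q=np.array([[17,48],[17,-48],[-17,-48],[-17,48]])@M.T+SLOT
for i in (w,d): print(w2px(i,np.c_[q,[170]*4]).round(0).tolist())
im=cv2.resize(w["img"][130:450,220:440],None,fx=2,fy=2,interpolation=cv2.INTER_CUBIC)[:600]
sd=cv2.resize(d["img"][200:310,270:380],None,fx=3,fy=3,interpolation=cv2.INTER_CUBIC)
sd=cv2.copyMakeBorder(sd,0,im.shape[0]-sd.shape[0],0,0,cv2.BORDER_CONSTANT)
cv2.imwrite("pics/s2.png",np.hstack([im,sd]))
```

```text
[594.61352229  -6.96243394 199.20325822] [-3.1262036  -0.00450448  1.49781955] 31.895170982157467
[[350.0, 194.0], [345.0, 362.0], [286.0, 362.0], [281.0, 194.0]]
[[295.0, 254.0], [300.0, 225.0], [314.0, 225.0], [310.0, 255.0]]
```

View pics/s2.png

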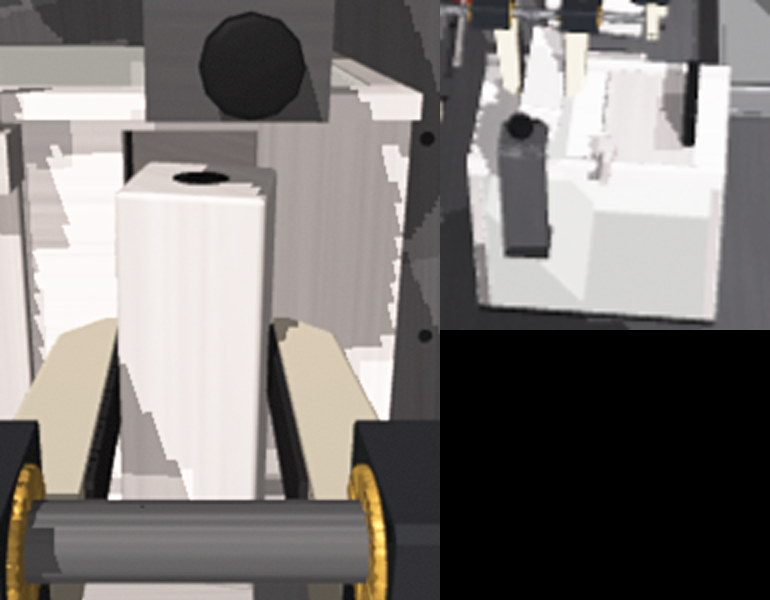

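Image: the slot edges sit at crop x≈125–258 with the far edge at row 130 (px 282–349, row 195), matching my projection to within 1–2 px. So the slot pose is right, but the bar is now rolled in the grip (its end face is slanted). I'll lower it to contact and let go gently so it falls flat. If it stays on top, re-closing the fingers will centre it.

Run:
```python
from h import *
robot.sleep(.3); print(probe_bus.current_tcp_pos().round(2),probe_bus.current_eef_rot().round(4),probe_bus.current_qpos().round(4))
o=[pi,0,YAW+pi/2]
print(np.round(robot.inverse_kinematics([*SLOT,200],o),4))
robot.move_linear([*SLOT,178],o,speed=30,f_stop=4)
print(probe_bus.current_tcp_pos().round(2),probe_bus.current_eef_rot().round(4))
robot.move_gripper(.42); robot.sleep(.4)
robot.move_gripper(0.25); print("regrip width",probe_bus.current_gripper_width()*93,probe_bus.current_finger_force())
robot.move_gripper(.42)
cv2.imwrite("pics/s3.png",imaging.get_image("wrist")["img"]); print(probe_bus.current_t())
```

```text
[594.86  -7.   199.57] [-3.1267 -0.0045  1.4977] [-0.2007  0.3611  1.4385  0.0027  1.3573 -0.1283]
[-0.1991  0.3515  1.4514  0.      1.3387 -0.1261]
[594.48  -6.89 177.81] [-3.1401e+00 -2.0000e-04  1.4979e+00]
regrip width 35.0568717660418 27.749582715332508
28.9417
```

View pics/s3.png

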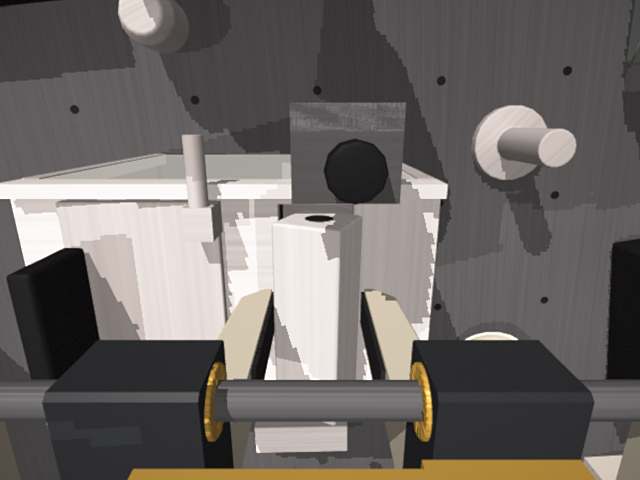

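The picture shows the bar leaning in the slot: top face at x 273–340, right face visible at x 340–362, so it sits low on its left edge and still rests on the slot's +x edge. (I also saw the orientation drift with ori=None, so I'll pass it explicitly from now on.) I'll nudge it in -x with the loose fingers.

```bash
cat >> h.py <<'E'
O=[pi,0,YAW+pi/2]
def at(dx,dy=0):
    c,s=np.cos(YAW),np.sin(YAW); return SLOT+[c*dx-s*dy,s*dx+c*dy]
def nudge(seq,z=178):
    for dx in seq:
        robot.move_gripper(.40); robot.move_linear([*at(dx),z],O,speed=25,f_stop=12); robot.sleep(.15)
        robot.move_gripper(.25); w=probe_bus.current_gripper_width()*93; print(dx,"w",round(w,1))
        if w<25.5: robot.move_gripper(.40); return True
    robot.move_gripper(.40); return False
E
python3 - <<'E'
from h import *
print(nudge([-2,-4,-6,-3,0]),probe_bus.current_tcp_pos().round(1),probe_bus.current_t())
cv2.imwrite("pics/s4.png",imaging.get_image("wrist")["img"])
E
```

```text
-2 w 34.1
-4 w 35.1
-6 w 27.3
-3 w 29.3
0 w 28.8
False [596.2  -6.9 179.5] 34.85
```

View pics/s4.png

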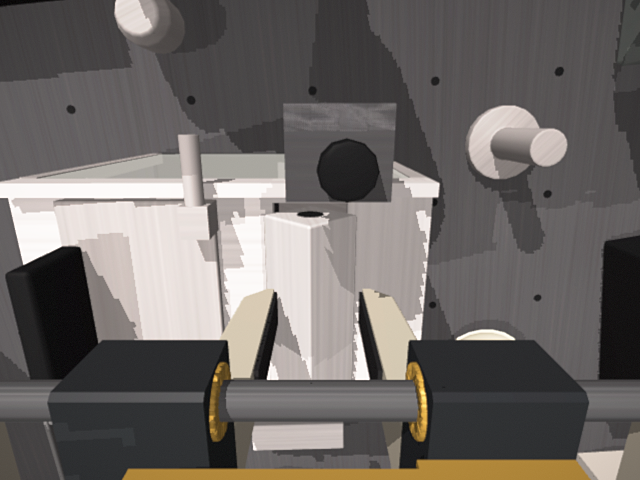

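The bar has rolled to about 45° and sits as a diamond wedged in the slot (end corner at about (312,225)). Before mending that, I'll use picture s1 to check where the bar sat relative to the grip and slot, since that picture was taken before it rolled.

Run:
```python
from h import *
w=imaging.get_image("wrist"); print(probe_bus.current_tcp_pos().round(2),probe_bus.current_eef_rot().round(4),w["eye"],w["orientation"])
t0=probe_bus.current_tcp_pos()
d=dict(w); d["eye"]=np.array(w["eye"])+np.array([595,-7,182])-t0
def P(z,l,h): return w2px(d,np.c_[[at(-h,l),at(h,l)],[z,z]]).round(1).tolist()
print("s1 pred top far edge",P(199,45,15),"bottom far edge",P(169,45,15),"slot far",P(170,48,17))
print("near top",P(199,-45,15), "near slot",P(170,-48,17))
g=cv2.imread("pics/s1.png")
cv2.imwrite("pics/s1z.png",cv2.resize(g[180:460,240:400],None,fx=3,fy=3,interpolation=cv2.INTER_CUBIC)[:600])
```

```text
[596.23  -6.92 179.54] [ 3.1380e+00 -1.0000e-04  1.4979e+00] [603.33820131  74.48847039 344.89465517] [ 2.84563833 -0.00388016 -0.07192815]
s1 pred top far edge [[274.3, 222.0], [352.1, 222.1]] bottom far edge [[281.0, 206.3], [346.4, 206.3]] slot far [[276.2, 200.2], [351.1, 200.3]]
near top [[280.5, 415.5], [346.8, 415.4]] near slot [[281.6, 381.1], [346.4, 381.0]]
```

View pics/s1z.png

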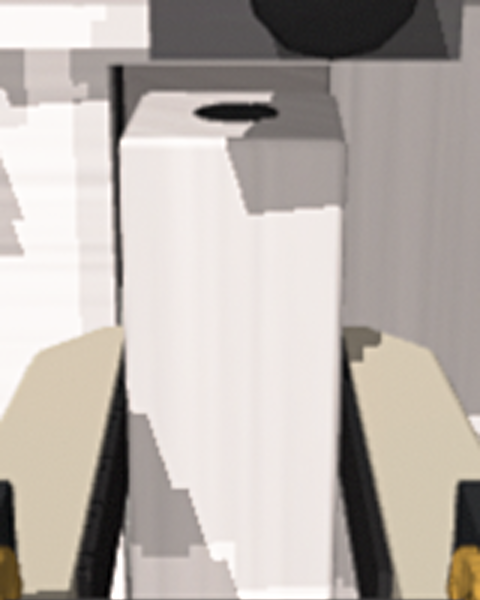

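From s1, the bar's bottom edges are at px 288–352 and the slot's at 278.5–350. So the bar was about 2.3 mm too far in +x and about 1.5 mm short in y. The corrected slot target is (592.8, -5.5). To recover, I'll grip the diamond low at its corners and lift so that squeezing turns it square, then check the width.

```bash
sed -i 's/^SLOT=.*; YAW/SLOT=np.array([592.8,-5.5]); YAW/' h.py
python3 - <<'E'
from h import *
robot.move_linear([*at(1),185],O,speed=60); robot.move_gripper(.5)
print(robot.move_linear([*at(1),172.5],O,speed=30,f_stop=6),probe_bus.current_tcp_pos().round(1))
robot.move_gripper(0); print("w",probe_bus.current_gripper_width()*93)
robot.move_linear([*at(0),215],O,speed=60); robot.sleep(.3); print("w",probe_bus.current_gripper_width()*93,probe_bus.current_finger_force())
cv2.imwrite("pics/s5.png",imaging.get_image("wrist")["img"]); print(probe_bus.current_t())
E
```

```text
False [593.7  -5.6 172.3]
w 39.84008405592837
w 40.053037638689354 29.999444782733917
37.7333
```

View pics/s5.png

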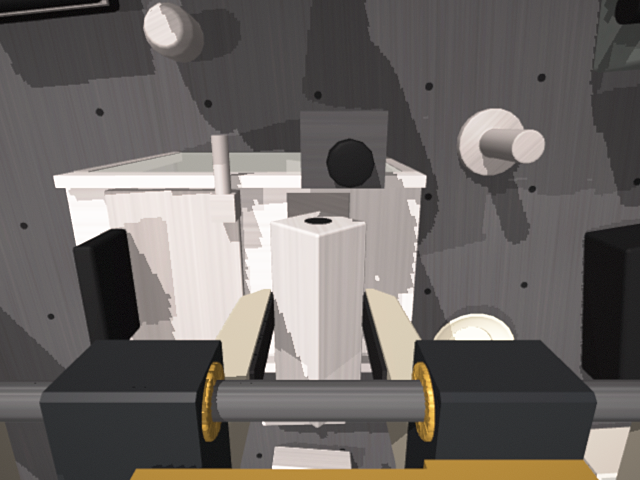

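The picture shows the bar held edge-up as a diamond (top ridge at x≈318, width 40 mm). I'll set it back on its free bench spot, let it fall flat, and pick it up again.

```bash
cat >> h.py <<'E'
def do_fit(z=178):
    robot.move_ptp([*SLOT,ZT],O); robot.move_linear([*SLOT,200],O,speed=150)
    hit=robot.move_linear([*SLOT,z],O,speed=40,f_stop=6)
    print("hit",hit,"tcp",probe_bus.current_tcp_pos().round(1),"w",round(probe_bus.current_gripper_width()*93,1),"t",probe_bus.current_t()); return hit
E
python3 - <<'E'
from h import *
robot.move_linear([*SLOT,ZT],O,speed=200)
robot.move_ptp([572,212,ZT],[pi,0,-.08]); robot.move_linear([572,212,60],[pi,0,-.08],speed=200)
print(robot.move_linear([572,212,18],[pi,0,-.08],speed=40,f_stop=5),probe_bus.current_tcp_pos().round(1))
robot.move_gripper(.68); robot.sleep(.3); robot.move_linear([572,212,120],[pi,0,-.08],speed=200)
xy,a,s=look([572,212],-.08,save="pics/b2.png")
if s[0]<33 and 86<s[1]<96 and abs(a)<.4:
    w=pick(xy,a)
    if abs(w-30)<2:
        h=do_fit(); cv2.imwrite("pics/s6.png",imaging.get_image("wrist")["img"])
        if not h: release()
E
```

```text
True [571.7 211.9  19.3]
look [571.1 226.4] [29.3 88.2] ang -0.079
width 30.0 30.0 t 48.0333
hit False tcp [592.9  -5.5 177.9] w 29.5 t 51.2
t 52.5917
```

The bar went in cleanly. I'll do A the same way, with checks.

```bash
cat >> h.py <<'E'
def run(guess,ang):
    robot.move_gripper(.68)
    xy,a,s=look(guess,ang)
    if not(26<s[0]<46 and 84<s[1]<98): print("BAD LOOK"); return
    w=pick(xy,a)
    if abs(w-30)<2:
        if not do_fit(): release(); return True
    elif abs(w-37)<2: print("THICK")
    else: print("??")
E
python3 - <<'E'
from h import *
if run([553,302],-.156): run([564,-217],-.058)
d=imaging.get_image("top"); cv2.imwrite("pics/top2.png",d["img"])
E
```

```text
look [553.1 302.5] [29.4 89.7] ang -0.167
width 29.8 29.9 t 58.3583
hit False tcp [592.9  -5.5 178. ] w 29.9 t 61.7
t 63.0417
look [ 562.7 -218.2] [29.3 89. ] ang -0.042
width 29.9 29.9 t 67.9167
hit False tcp [592.8  -5.5 178. ] w 29.6 t 70.4583
t 71.8
```

Run:
```python
from h import *
if run([564,-307],-.15):
    robot.move_ptp([430,-250,330],[pi,0,0]);
    d=imaging.get_image("side"); cv2.imwrite("pics/side3.png",cv2.resize(d["img"][140:420,180:480],None,fx=2,fy=2))
```

```text
look [ 563.9 -308.5] [30.2 89.6] ang -0.158
width 29.6 29.7 t 76.8833
hit False tcp [592.9  -5.5 178. ] w 29.8 t 79.5
t 80.8417
```

View pics/side3.png

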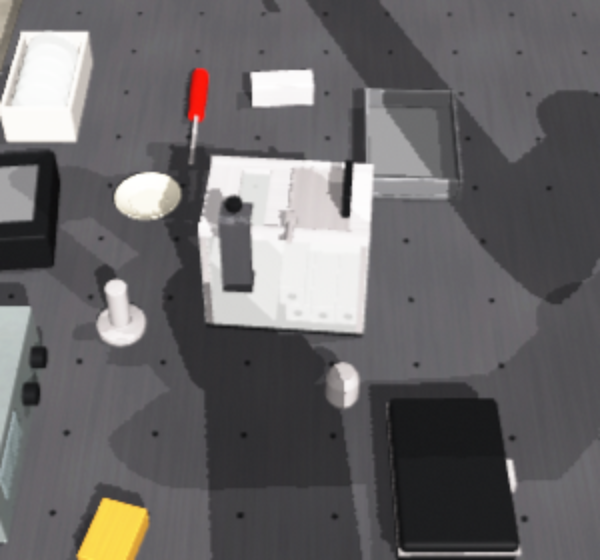

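The side view shows the bars stacked in the hopper with end dots at the lower right. The bench is clear except for bar E at (282,88), and the tray is empty. E next, to the tray's middle.

Run:
```python
from h import *
robot.move_gripper(.7)
xy,a,s=look([568,-386],.047,zt=37)
assert 30<s[0]<46 and 84<s[1]<98
w=pick(xy,a)
if abs(w-37)<2.5:
    o=[pi,0,.0]
    robot.move_ptp([387,-270,200],o); print("w",probe_bus.current_gripper_width()*93)
    print(robot.move_linear([387,-270,60],o,speed=200),robot.move_linear([387,-270,20],o,speed=50,f_stop=6),probe_bus.current_tcp_pos().round(1))
    robot.move_gripper(.7); robot.move_linear([387,-270,250],o,speed=250)
    robot.move_ptp([350,150,330],[pi,0,0])
    d=imaging.get_image("top"); cv2.imwrite("pics/top4.png",cv2.resize(d["img"][130:360,160:500],None,fx=2.3,fy=2.3))
    print(probe_bus.current_t())
```

```text
look [ 568.2 -388.9] [90.  37.1] ang 0.079
width 36.8 36.8 t 86.625
w 36.72841768443519
False False [ 387.2 -270.2   20.1]
92.7333
```

View pics/top4.png

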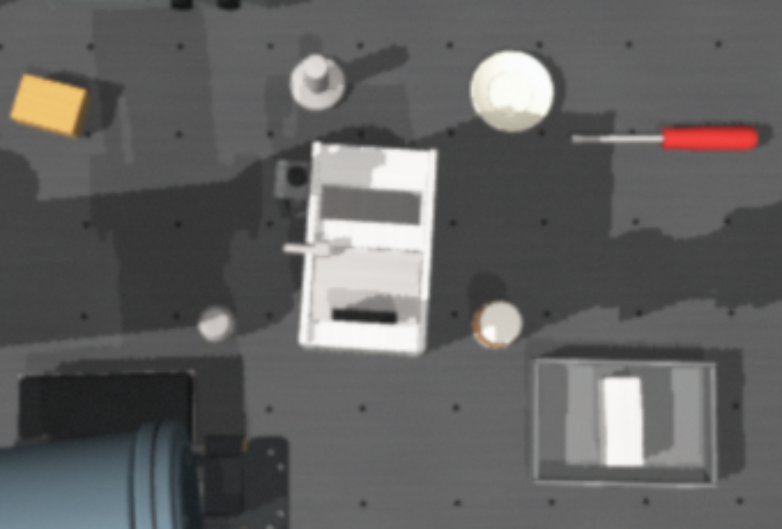

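The picture shows one bar in the tray at (622,422), the slot empty, the gate open with its tab at (365,316), and nothing else moved. Now I'll push the gate shut with closed fingers.

Run:
```python
from h import *
robot.move_gripper(0)
robot.move_ptp([*at(-155),300],O); robot.move_linear([*at(-155),184],O,speed=150)
robot.move_linear([*at(-105),184],O,speed=50,f_stop=25)
f0=probe_bus.current_contact_force(); print(f0.round(1))
hit=robot.move_linear([*at(-45),184],O,speed=20,f_stop=28)
c,s=np.cos(YAW),np.sin(YAW); p=probe_bus.current_tcp_pos(); r=p[:2]-SLOT
print("hit",hit,p.round(1),"hopper x",c*r[0]+s*r[1],probe_bus.current_contact_force().round(1),probe_bus.current_t())
robot.sleep(.4); print(probe_bus.current_contact_force().round(1))
p=probe_bus.current_tcp_pos(); r=p[:2]-SLOT; X=c*r[0]+s*r[1]
robot.move_linear([*at(-100),184],O,speed=80); robot.move_linear([*at(-110),300],O,speed=150)
robot.move_ptp([350,150,330],[pi,0,0])
d=imaging.get_image("top"); s_=imaging.get_image("side")
a=cv2.resize(d["img"][180:300,270:380],None,fx=3.5,fy=3.5,interpolation=cv2.INTER_CUBIC)
b=cv2.resize(s_["img"][205:315,270:380],(385,420),interpolation=cv2.INTER_CUBIC)
cv2.imwrite("pics/g1.png",np.hstack([a,b])); print(probe_bus.current_t())
```

```text
[-3.2  0.5  1. ]
hit False [542.4  -1.7 183.9] hopper x -50.55581465619207 [-22.6   0.4  13.2] 100.6833
[-22.4   0.   13.7]
104.55
```

View pics/g1.png

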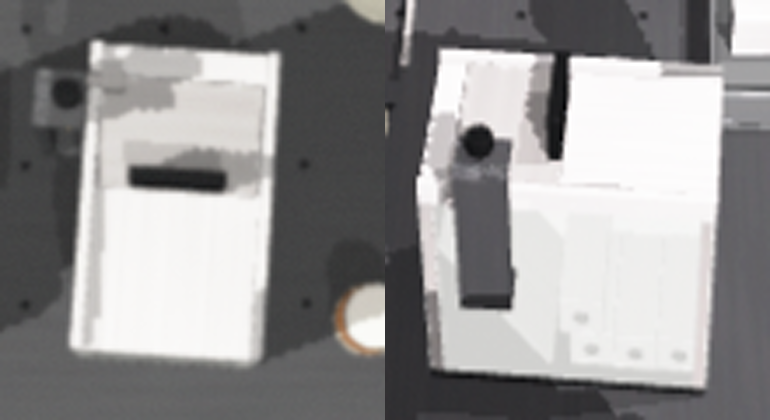

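The picture shows the gate covering the slot. The tab moved from px row 267 to 231, about 75 mm on top of the initial ~4 mm, so it is at its stop, and the push force had risen to 22 N there. The catch knob is at the same pixel (289.4, 206.6) as before the push, so the catch is down. All four hopper bars and the tray bar are in place, and the arm is clear.

```bash
python3 -c "
from bench import robot, imaging, probe_bus, ticket
print(ticket.hand_in())"
```

```text
the job is handed in; nothing more can be done
None
```

I handed the job in at about 105 s: the four 30 mm bars are in the hopper, the one 37 mm bar is in the reject tray, and the gate is at its stop with the catch down by the camera view; hand-in returned no verdict.

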